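Clear the stray chisel from the spanner drawer

ROBOT

A 6-joint arm with a two-finger parallel gripper is mounted at the origin on the work surface. World frame = base frame: x ahead of the robot, y to its left, z up, the work surface at z = 0. Lengths are in m, angles in rad, forces in N, time in s.
With the tool pointing down it reaches from about 0.3 to 0.775 m from the base axis. Payload 14.6 kg.
Tool frame: the origin (TCP) lies at the very end of the fingers, on their centre line; the grasp point (between the pads) lies 19 mm behind it; z points along the fingers, y is the line along which they close (so a half turn about z gives the same grasp; the last joint's range is limited). The gripper opens to 85 mm and grips with 20 to 120 N. Pads are 22 mm wide; open, the fingers measure 114 mm over their backs; the gripper's body (76 mm by 85 mm) begins 54 mm behind the grasp point. The pads swing forward as they close: fully open they stand 13 mm farther back than shut.
Start: joints at [1.275, 0.3, 1.521, -0, 1.321, -0.067], TCP at [0.125, 0.536, 0.231] pointing down, gripper open.
Joint ranges: [-3.03, 3.03], [-0.79, 2.21], [0.23, 2.52], [-1.04, 4.18], [0, 3.07], [-2.55, 2.55]. Speed limits (rad/s): [2.22, 2.22, 2.57, 3.14, 3.14, 3.14].

INTERFACE

Orientations are given as a 3x3 rotation matrix whose columns are the frame's x, y, z axes.
In Python, from station import telemetry, eyes, job gives the robot as it stands.
- The arm moves only by the tool step_arm, never from a script. Its argument "steps" is a list of rows, each an object with "twist": the turn, a rotation vector about the world's x, y, z in rad, a list of three; "xyz": the shift along the world's x, y, z in cm, a list of three; "jaw": the finger opening in cm, from 0 to 8.54. A call has 1 to 20 rows; each row shifts and turns the commanded pose from where the row before left it; what a row does not reach is not made up. A row lasts 1/12 s, in which the tool goes at most 41.7 mm and 7.16 degrees, less where a joint would pass 70% of its speed; a pose out of reach is approached as far as the arm can. A call is refused whole if a number of a shift passes 4.17 or a number of a turn 0.125, either way. A call with a gripper value outside its range is refused whole. The fingers move at their own pace and stop on an object; "squeeze" is the grip in N (left out, the last holds). Time passes only in rows, so rows that do not move let the fingers close. It gives the time, the measured TCP pose, the force, the opening and the grip force at its end, in the units of the state.
- telemetry.state(): the state, without advancing time (a new reading comes with each control period).
- eyes.camera(name): name is "scene" or "top" or "wrist"; returns the picture (400x640x3 uint8, red, green, blue); there is no depth.
- eyes.camera_info(name): a dict with "camera_matrix" (3x3 intrinsics, pixels), "rvec" (rotation vector, rad) and "tvec" (3), from world to camera coordinates, as OpenCV has them. Camera axes: x right, y down, z forward; pixel columns grow to the right and rows downward; lengths in m; the calibration is good to about 2 mm. A picture is of the moment at which its call begins: read the wrist's pose just before it. camera_info takes no time and is no camera call; for the wrist camera it gives the pose at the moment of the call.
- job.job_done(): hands the job in; it is judged then, once.
The state is a dict: "time_s": time; "joint_pos": joint angles; "joint_vel": joint speeds; "effort": joint torques, N m; "position": TCP position; "ee_rot": TCP orientation; "ft_force": force on the tool from outside, world axes, zero at the start; "torque": the same for the moment, N m; "grip_width": finger opening in m; "grasp_force": force on a finger pad.
Only numpy, scipy, OpenCV 4.12 (cv2) and the standard library are available. Lean on these libraries where they do the work, as an engineer would, in place of code of your own. Each camera call takes 0.05 s, during which the arm holds its last target. There are 200 camera calls.

TASK

Pull the drawer of the small green cabinet all the way out to its stop and look through its three bays: it is for spanners only. Take out the one tool that is not a spanner and lay it down flat in the shallow metal tray on the bench, without dropping it. Leave the drawer fully out, the spanners lying in the drawer, and everything else on the bench where it is.

Things in the scene. Friction and masses are not known exactly. Their poses are not given: they have to be found in the camera images.
- drawer (a joint): How far the drawer is out, m: 0 = shut, 0.200 = at its stop. It slides straight out along the -x axis of handle, level, needs about 3 N to move, and stays where it is left. It may start up to 20 mm ajar.
- handle (a point): Centre of the drawer's handle, 55 mm above the bench: a vertical round steel bar, 12 mm in diameter, 56 mm long, 40 mm in front of the drawer's front panel on two thin level stems (24 mm above and below this point). It moves with the drawer. Axes: x points into the cabinet, y left along the front, z up. Can be pinched between fingers that close along y.
- worktop_edge (a point): Middle of the front lower edge of the green cabinet's overhanging steel worktop, 145 mm above the bench, axes as handle (fixed). It juts out 30 mm past the shut drawer's front panel, to 10 mm short of the shut handle's bar: a gripper pointing straight down strikes it, one tilted about 35 degrees (fingers forward and down) clears it. Cabinet 260 deep, 320 wide.
- drawer_floor (a point): Point on the drawer's inner floor at the middle of the middle bay, 21 mm above the bench, axes as handle; moves with the drawer. Front panel: inner face at x = -77 mm, top 61 mm above this floor. Side walls 45 mm high at y = +-137. Partitions 16 mm high at y = +-46 make three bays 89 mm wide, closed behind at x = +80. With the drawer at its stop the worktop's edge is above x = +80.
- chisel_mid (a point): Centre of the tool that is not a spanner: a steel cold chisel 120 mm long, square 24 x 24 mm shank from x = -40 to +30 mm, round head at the -x end, thin 30 mm wide blade at the +x end. It lies flat along its x axis (roughly the drawer's x) in one of the three bays; which one varies. This point is 12 mm above what it lies on. 0.25 to 0.5 kg.
- spanner_small_mid (a point): Centre of the small spanner, flat steel, 112 mm long along x, 9 mm thick, heads 27 mm wide (one ring, one open jaw), lying in one of the bays.
- spanner_large_mid (a point): Centre of the large spanner, flat steel, 120 mm long along x, 9 mm thick, heads 36 mm wide, lying in one of the bays.
- tray: Shallow open aluminium tray fixed to the bench, 200 mm (x) by 150 mm (y), 30 mm high, walls and floor 4 mm thick. Origin at the centre of its underside, z up. It stands on the left or the right side of the bench.
- crate: Bystander: wooden box with stock in it, 190 x 150 mm, 80 mm high, fixed, on the other side from the tray. Origin at the centre of its underside.
- oil_bottle: Bystander: upright bottle, 60 mm in diameter, 170 mm high, origin under its centre.
- paint_can: Bystander: upright can, 84 mm in diameter, 100 mm high, origin under its centre.
- jar: Bystander: upright jar, 70 mm in diameter, 80 mm high, origin under its centre.
- mug: Bystander: white mug, 80 mm in diameter, 85 mm high, origin under its centre.
- screwdriver: Bystander: screwdriver lying on the bench in front of the cabinet, 170 mm long along its x axis, about 30 mm high.
- hammer: Bystander: hammer lying on the bench beside the cabinet, 200 mm long along its x axis.

How it is judged:
On the way, in this order (a step that is already met when the one before it is completed fails the run):
1. the drawer is pulled out to its stop (within 6 mm) (value of joint drawer above 0.194 m), for 0.2 s.
2. the chisel is lifted clear out of the drawer (z of chisel_mid in the frame of drawer_floor above 0.057 m and contact force between chisel and the fingers above 0.5 N), for 0.1 s.
At the end, for the whole second after the job is handed in: The chisel lies flat (within 8 degrees) and at rest on the tray's floor, its centre within 75 mm (tray x) and 60 mm (tray y) of the tray's centre; the drawer is out to within 10 mm of its stop; both spanners lie flat on the floor of the drawer's bays (x of chisel_mid in the frame of tray between -0.075 and 0.075 m and y of chisel_mid in the frame of tray between -0.06 and 0.06 m and z of chisel_mid in the frame of tray between 0.008 and 0.025 m and angle between chisel_mid's own x axis and vertical between 1.42 and 1.72 rad and linear speed of chisel below 0.02 m/s and value of joint drawer above 0.19 m and x of spanner_small_mid in the frame of drawer_floor between -0.06 and 0.07 m and z of spanner_small_mid in the frame of drawer_floor between -0.005 and 0.014 m and y of spanner_small_mid in the frame of drawer_floor between -0.137 and 0.137 m and x of spanner_large_mid in the frame of drawer_floor between -0.06 and 0.07 m and z of spanner_large_mid in the frame of drawer_floor between -0.005 and 0.014 m and y of spanner_large_mid in the frame of drawer_floor between -0.137 and 0.137 m); the robot touches nothing.
It fails at once if the chisel is dropped (falls free for more than about 25 mm) (contact force between chisel and anything else below 0.01 N and linear speed of chisel above 0.7 m/s).
It fails at once if a spanner is lifted out of its bay (z of any of spanner_small_mid, spanner_large_mid in the frame of drawer_floor above 0.04 m).
It fails at once if a bystander is shifted by more than 30 mm (distance of any of oil_bottle, paint_can, jar, mug, screwdriver, hammer from where it was at the start of the episode above 0.03 m).
It also fails if it takes over 58 s, if anything falls off the work surface, if the arm or the gripper's body presses on something with over 40 N, if the wrist force passes 120 N, or if a joint passes its speed limit or range.

## Working session

There is one attempt and no reset: what is moved stays moved. The work goes in short steps, Python scripts to look and compute and a tool call to move; the robot and the scene stay as the last step left them, time stands still between calls to the robot, and variables do not carry over. Pictures are saved under pics/ and viewed, at most 10 in all, crops included, and the job is handed in when it is done.

Besides the shell and the picture viewer there is one more tool, called after "Request:" as a command line: name --argument value ..., lists and objects as JSON in quotes. step_arm: Moves the arm, as the interface text tells. Its arguments: {"type":"object","properties":{"steps":{"type":"array"},"squeeze":{"type":"number"}},"required":["steps"]}

```bash
mkdir -p pics; cat > h.py <<'E'
import numpy as np, cv2
from station import telemetry, eyes, job
def snap(n,f):
    im=eyes.camera(n); cv2.imwrite('pics/'+f,im[:,:,::-1]); return im
def cam(n):
    c=eyes.camera_info(n); K=np.array(c['camera_matrix'],float); R=cv2.Rodrigues(np.array(c['rvec'],float))[0]; return K,R,np.array(c['tvec'],float).ravel()
def px2w(n,uv,z,c=None):
    K,R,t=c or cam(n); o=-R.T@t
    d=R.T@np.linalg.solve(K,[uv[0],uv[1],1]); return o+d*(z-o[2])/d[2]
def w2px(n,p,c=None):
    K,R,t=c or cam(n); q=K@(R@np.array(p)+t); return q[:2]/q[2]
E
python3 - <<'E'
from h import *
a=snap('scene','s1.png'); b=snap('top','t1.png')
for n in('scene','top'):
    K,R,t=cam(n); print(n,-R.T@t,R[2],K[0,0])
E
```

```text
scene [0.21519106 0.21836406 1.44054955] [ 0.28305628 -0.14583915 -0.94795047] 380.5424429201059
top [0.36440228 0.01332197 1.24394599] [ 0.21889167 -0.01094796 -0.97568775] 401.7453087135921
```

View pics/s1.png

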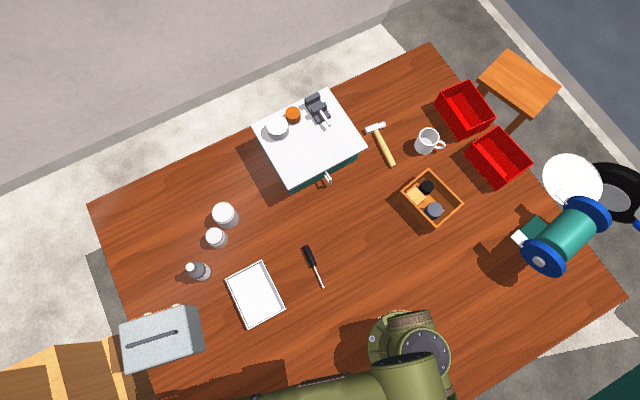

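View pics/t1.png

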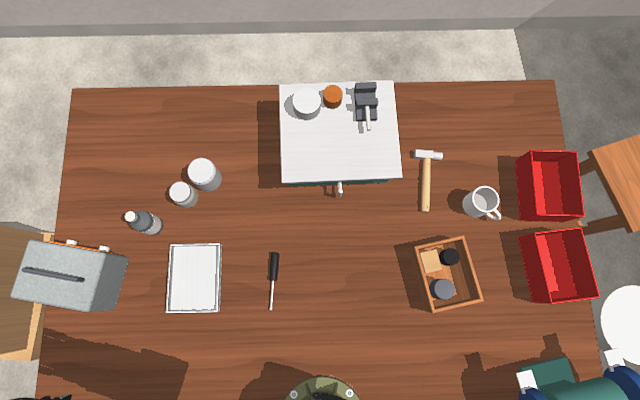

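```bash
python3 - <<'E'
from h import *
im=cv2.imread('pics/t1.png'); c=im[160:205,270:410]; a=cv2.resize(c,None,fx=5,fy=5,interpolation=cv2.INTER_CUBIC)
im=cv2.imread('pics/s1.png'); c=im[140:205,270:380]; b=cv2.resize(c,(700,370),interpolation=cv2.INTER_CUBIC)
cv2.imwrite('pics/z1.png',np.vstack([a,b]))
print('edge',px2w('top',(281,184),.15),px2w('top',(402,177),.15))
print('back',px2w('top',(279,84),.15),px2w('top',(392,81),.15))
print('handle',px2w('top',(339,190),.083))
for p in [(170,244),(221,243),(219,312),(166,313)]: print('tray',px2w('top',p,.03))
print('scr',px2w('top',(274,252),.015),px2w('top',(271,310),.01))
E
```

```text
edge [0.65845826 0.09906359 0.15      ] [ 0.67166458 -0.24332733  0.15      ]
back [0.96710655 0.10387196 0.15      ] [ 0.97032937 -0.23417322  0.15      ]
handle [ 0.65429633 -0.06830616  0.083     ]
tray [0.51065193 0.44370984 0.03      ]
tray [0.51025981 0.29022874 0.03      ]
tray [0.30919612 0.29022853 0.03      ]
tray [0.30996353 0.44394909 0.03      ]
scr [0.48102656 0.13174331 0.015     ] [0.31043456 0.14109614 0.01      ]
```

View pics/z1.png

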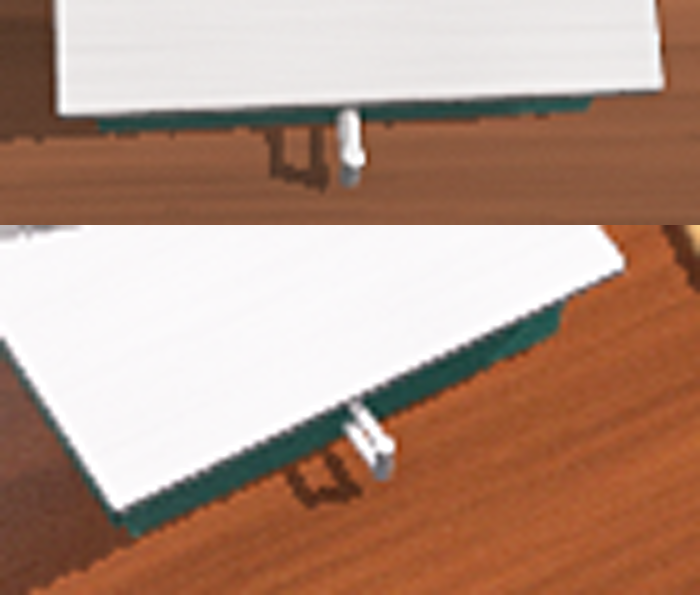

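```bash
python3 - <<'E'
from h import *
s=telemetry.state(); print(np.round(s['position'],3),np.round(s['ee_rot'],3),s['grip_width'],s['time_s'])
im=cv2.imread('pics/t1.png').astype(int)
def fit(cols):
    P=[]
    for u in cols:
        g=im[150:200,u].sum(1)/3.; r=np.where(g<150)[0][0]  # first dark row below white
        f=(g[r-1]-150)/(g[r-1]-g[r]); P.append((u,150+r-1+f))
    return np.array(P)
P=fit(list(range(284,335))+list(range(345,400)))
for z in(.145,.15,.16):
    W=np.array([px2w('top',p,z) for p in P]); a=np.polyfit(W[:,1],W[:,0],1); print(z,a, 'yaw',np.arctan(-a[0]), 'edge x at y=-.068',np.polyval(a,-.068))
def fits(rows,side):
    Q=[]
    for v in rows:
        g=im[v,:,:].sum(1)/3.; m=np.where(g[275:410]>150)[0]; Q.append((275+(m[0] if side<0 else m[-1]),v))
    return np.array(Q)
for s_ in(-1,1):
    Q=fits(range(130,174),s_); W=np.array([px2w('top',p,.15) for p in Q]); print('side',np.polyfit(W[:,0],W[:,1],1),W[-1])
print('h',px2w('top',(340.4,191.6),.083),px2w('scene',(330.5,180.4),.083), px2w('top',(340,196),.03),px2w('scene',(330,184),.03))
E
```

```text
[0.125 0.535 0.231] [[-0.974  0.227 -0.   ]
 [ 0.227  0.974 -0.001]
 [ 0.    -0.001 -1.   ]] 0.08539168989107364 0.1
0.145 [-0.0234526   0.66611796] yaw 0.023448299899934858 edge x at y=-.068 0.6677127320776627
0.15 [-0.0234526   0.66474663] yaw 0.023448299899937065 edge x at y=-.068 0.666341403349783
0.16 [-0.0234526   0.66200397] yaw 0.02344829989993601 edge x at y=-.068 0.6635987458940245
side [0.01932041 0.08477046] [0.69068348 0.09894321 0.15      ]
side [ 0.01944203 -0.25558982] [ 0.68349523 -0.24130865  0.15      ]
h [ 0.64930003 -0.07230108  0.083     ] [ 0.6419065  -0.06759436  0.083     ] [ 0.64827017 -0.07445949  0.03      ] [ 0.6462733  -0.06962588  0.03      ]
```

Request:
step_arm --steps '[{"xyz": [2.1,-3.04,0.1],"twist": [0,0,0.025],"jaw": 8.5},{"xyz": [2.1,-3.04,0.1],"twist": [0,0,0.025],"jaw": 8.5},{"xyz": [2.1,-3.04,0.1],"twist": [0,0,0.025],"jaw": 8.5},{"xyz": [2.1,-3.04,0.1],"twist": [0,0,0.025],"jaw": 8.5},{"xyz": [2.1,-3.04,0.1],"twist": [0,0,0.025],"jaw": 8.5},{"xyz": [2.1,-3.04,0.1],"twist": [0,0,0.025],"jaw": 8.5},{"xyz": [2.1,-3.04,0],"twist": [0,0,0.025],"jaw": 8.5},{"xyz": [2.1,-3.04,0],"twist": [0,0,0.025],"jaw": 8.5},{"xyz": [2.1,-3.04,0],"twist": [0,0,0.025],"jaw": 8.5},{"xyz": [2.1,-3.04,0],"twist": [0,0,0.025],"jaw": 8.5},{"xyz": [2.1,-3.04,-0.2],"twist": [0,-0.07,0],"jaw": 8.5},{"xyz": [2.1,-3.04,-0.2],"twist": [0,-0.07,0],"jaw": 8.5},{"xyz": [2.1,-3.04,-0.2],"twist": [0,-0.07,0],"jaw": 8.5},{"xyz": [2.1,-3.04,-0.2],"twist": [0,-0.07,0],"jaw": 8.5},{"xyz": [2.1,-3.04,-0.2],"twist": [0,-0.07,0],"jaw": 8.5},{"xyz": [2.1,-3.04,-0.5],"twist": [0,-0.07,0],"jaw": 8.5},{"xyz": [2.1,-3.04,-0.5],"twist": [0,-0.07,0],"jaw": 8.5},{"xyz": [2.1,-3.04,-0.5],"twist": [0,-0.07,0],"jaw": 8.5},{"xyz": [2.1,-3.04,-0.5],"twist": [0,-0.07,0],"jaw": 8.5},{"xyz": [1.5,-3.04,-0.5],"twist": [0,-0.07,0],"jaw": 8.5}]'

```text
time_s: 1.77
position: [0.5359, -0.0664, 0.203]
ee_rot: [[-0.774, -0.016, 0.633], [-0.021, 1.0, 0.0], [-0.632, -0.013, -0.774]]
ft_force: [0.9, 0.6, 0.3]
grip_width: 0.0849
grasp_force: 0.0
```

```bash
python3 - <<'E'
from h import *
from scipy.spatial.transform import Rotation as Ro
w=snap('wrist','w1.png')
s=telemetry.state(); print(np.round(s['position'],4),np.round(s['ee_rot'],3),np.round(s['joint_pos'],2),s['time_s'],s['ft_force'])
t=.7;g=.021;z=np.array([np.sin(t)*np.cos(g),np.sin(t)*np.sin(g),-np.cos(t)]);y=np.array([-np.sin(g),np.cos(g),0]);Rt=np.c_[np.cross(y,z),y,z]
print(Ro.from_matrix(Rt@np.array(s['ee_rot']).T).as_rotvec())
print(w2px('wrist',[.647,-.071,.083]),w2px('wrist',[.647,-.071,.027]))
E
```

```text
[ 0.5362 -0.0678  0.2017] [[-0.773 -0.02   0.634]
 [-0.025  1.     0.002]
 [-0.634 -0.014 -0.773]] [-0.27  0.03  2.05  0.43  0.43 -2.2 ] 1.8167 [-1.2929265   0.88480365 -2.81370215]
[ 0.01447756 -0.01306255  0.00078269]
[313.55934429 185.59699462] [314.60143417 141.40348702]
```

View pics/w1.png

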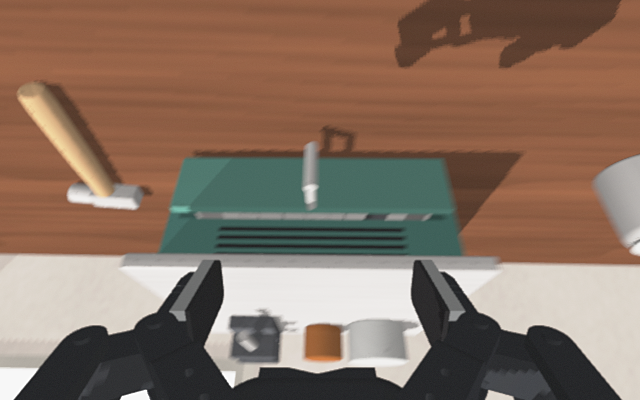

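```bash
python3 - <<'E'
from h import *
s=telemetry.state();print(s['time_s'],s['position'])
for p,z in [((311,204),.083),((310.5,145),.027),((311,175),.055)]: print(px2w('wrist',p,z))
E
```

```text
1.8167 [ 0.53624281 -0.06781668  0.2016716 ]
[ 0.68197671 -0.07329599  0.083     ]
[ 0.65290291 -0.07530073  0.027     ]
[ 0.66872285 -0.07402485  0.055     ]
```

Request:
step_arm --steps '[{"xyz": [0,-0.1,-2],"twist": [0.003,-0.01,0],"jaw": 8.5},{"xyz": [0,-0.1,-2],"twist": [0.003,0,0],"jaw": 8.5},{"xyz": [0,-0.1,-2],"twist": [0.003,0,0],"jaw": 8.5},{"xyz": [0,-0.1,-2],"twist": [0.003,0,0],"jaw": 8.5},{"xyz": [0,-0.1,-2],"twist": [0,0,0],"jaw": 8.5},{"xyz": [0,0,-2],"twist": [0,0,0],"jaw": 8.5},{"xyz": [0,0,-2],"twist": [0,0,0],"jaw": 8.5},{"xyz": [0,0,-2],"twist": [0,0,0],"jaw": 8.5},{"xyz": [0,0,0],"twist": [0,0,0],"jaw": 8.5},{"xyz": [0,0,0],"twist": [0,0,0],"jaw": 8.5}]'

```text
time_s: 2.65
position: [0.5454, -0.052, 0.0698]
ee_rot: [[-0.801, 0.006, 0.599], [-0.007, 1.0, -0.018], [-0.599, -0.019, -0.801]]
ft_force: [-0.0, -0.9, -0.7]
grip_width: 0.0848
grasp_force: 0.0
```

```bash
python3 - <<'E'
from h import *
s=telemetry.state(); print(np.round(s['position'],4),np.round(s['ee_rot'],3),np.round(s['joint_pos'],2),s['time_s'],s['ft_force'])
print(w2px('wrist',[.648,-.0735,.055]))
snap('wrist','w2.png')
E
```

```text
[ 0.5454 -0.052   0.0698] [[-0.801  0.006  0.599]
 [-0.007  1.    -0.018]
 [-0.599 -0.019 -0.801]] [-0.21  0.31  2.09  0.81  0.15 -2.55] 2.65 [-0.03344519 -0.85859099 -0.66657061]
[290.92961233 296.77624557]
```

View pics/w2.png

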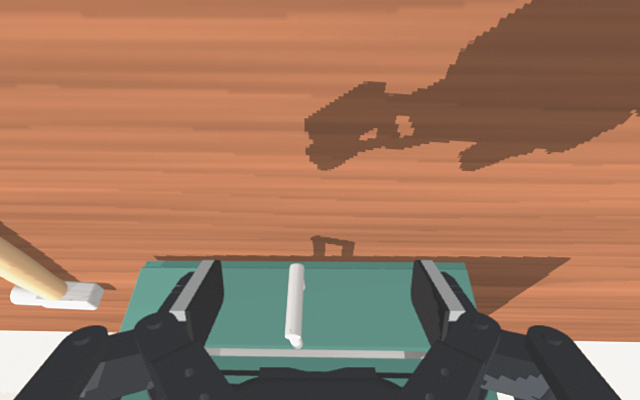

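```bash
cat > kin.py <<'E'
import numpy as np
from scipy.optimize import fsolve
D=[((.125,.535,.231),(0,0,-1),(1.275,.3,1.521)),((.5362,-.0678,.2017),(.634,.002,-.773),(-.27,.03,2.05)),((.5454,-.052,.0698),(.599,-.018,-.801),(-.21,.31,2.09))]
A=[];b=[]
for p,z,j in D:
    ur=np.array([np.cos(j[0]),np.sin(j[0])]);a=j[1]+j[2]
    # p.r = L1 sin j2 + L2 sin a + d z.r ; p.z = h + L1 cos + L2 cos + d z.z
    A+= [[np.sin(j[1]),np.sin(a),np.dot(ur,z[:2]),0],[np.cos(j[1]),np.cos(a),z[2],1]]; b+=[np.dot(ur,p[:2]),p[2]]
A=np.array(A);b=np.array(b);x,res,_,_=np.linalg.lstsq(A,b,rcond=None)
if __name__=='__main__': print(x,A@x-b)
L1,L2,d,h=x
def ik(r,z,t):
    R=r-d*np.sin(t);Z=z+d*np.cos(t)-h;D2=np.hypot(R,Z)
    c=(D2**2-L1**2-L2**2)/(2*L1*L2);j3=np.arccos(c);j2=np.arctan2(R,Z)-np.arctan2(L2*np.sin(j3),L1+L2*np.cos(j3))
    return j2,j3,np.pi-t-j2-j3
E
python3 - <<'E'
from kin import *
print(x,A@x-b)
for X in(.655,.6,.55,.5,.457):
    for t in(0,.2,.35,.5,.6,.7): print(X,t,np.round(ik(np.hypot(X,.073),.04+.019*(1-np.cos(t)),t),2))
E
```

```text
[0.39296096 0.44146724 0.22191253 0.19377643] [-0.00435408  0.00696597 -0.00213468 -0.0018852   0.00465106 -0.00508077]
0.655 0 [0.77 1.31 1.06]
0.655 0.2 [0.68 1.48 0.79]
0.655 0.35 [0.62 1.59 0.58]
0.655 0.5 [0.58 1.69 0.37]
0.655 0.6 [0.56 1.75 0.22]
0.655 0.7 [0.55 1.81 0.08]
0.6 0 [0.65 1.51 0.98]
0.6 0.2 [0.56 1.66 0.72]
0.6 0.35 [0.51 1.77 0.51]
0.6 0.5 [0.48 1.86 0.3 ]
0.6 0.6 [0.46 1.92 0.16]
0.6 0.7 [0.45 1.97 0.02]
0.55 0 [0.55 1.68 0.92]
0.55 0.2 [0.46 1.82 0.66]
0.55 0.35 [0.41 1.91 0.46]
0.55 0.5 [0.38 2.01 0.25]
0.55 0.6 [0.37 2.06 0.11]
0.55 0.7 [ 0.36  2.11 -0.03]
0.5 0 [0.45 1.83 0.86]
0.5 0.2 [0.36 1.96 0.61]
0.5 0.35 [0.32 2.06 0.42]
0.5 0.5 [0.28 2.14 0.21]
0.5 0.6 [0.27 2.2  0.07]
0.5 0.7 [ 0.27  2.25 -0.08]
0.457 0 [0.36 1.96 0.82]
0.457 0.2 [0.28 2.08 0.58]
0.457 0.35 [0.23 2.17 0.39]
0.457 0.5 [0.2  2.26 0.18]
0.457 0.6 [0.19 2.31 0.04]
0.457 0.7 [ 0.19  2.36 -0.11]
```

Request:
step_arm --steps '[{"xyz": [0,0,0.3],"twist": [0,0.04,0],"jaw": 8.5},{"xyz": [0,0,0.3],"twist": [0,0.04,0],"jaw": 8.5},{"xyz": [0,0,0.2],"twist": [0,0.04,0],"jaw": 8.5},{"xyz": [0,0,0],"twist": [0,0.04,0],"jaw": 8.5},{"xyz": [0,-0.4,0],"twist": [0,0,-0.02],"jaw": 8.5},{"xyz": [0,-0.4,0],"twist": [0,0,-0.02],"jaw": 8.5},{"xyz": [0,-0.4,0],"twist": [0,0,-0.02],"jaw": 8.5},{"xyz": [0,-0.4,0],"twist": [0,0,-0.02],"jaw": 8.5},{"xyz": [0,-0.4,0],"twist": [0,0,-0.02],"jaw": 8.5},{"xyz": [0,0,0],"twist": [0,0,-0.02],"jaw": 8.5},{"xyz": [0,0,0],"twist": [0,0,0],"jaw": 8.5}]'

```text
time_s: 3.62
position: [0.5462, -0.0718, 0.078]
ee_rot: [[-0.87, 0.123, 0.478], [0.099, 0.992, -0.074], [-0.484, -0.016, -0.875]]
ft_force: [0.3, -0.2, 0.3]
grip_width: 0.0852
grasp_force: 0.0
```

```bash
cat >> h.py <<'E'
from scipy.spatial.transform import Rotation as Ro
def Rot(t,g):
    z=np.array([np.sin(t)*np.cos(g),np.sin(t)*np.sin(g),-np.cos(t)]);y=np.array([-np.sin(g),np.cos(g),0]);return np.c_[np.cross(y,z),y,z]
def st(t=None,g=None,P=None):
    s=telemetry.state(); R=np.array(s['ee_rot']); p=np.array(s['position'])
    print('p',np.round(p,4),'j',np.round(s['joint_pos'],2),'T',round(s['time_s'],2),'F',np.round(s['ft_force'],1),'w',round(s['grip_width'],4),round(s['grasp_force'],1))
    print('tilt',np.arctan2(np.hypot(*R[:2,2]),-R[2,2]).round(3),'ty',R[:,1].round(3),'tz',R[:,2].round(3))
    if t is not None: print('rotvec',Ro.from_matrix(Rot(t,g)@R.T).as_rotvec().round(3))
    if P is not None: print('d cm',((np.array(P)-p)*100).round(2))
E
python3 -c "
from h import *
st(.5,-.12,[.657,-.0735,.039])"
```

```text
p [ 0.5462 -0.0718  0.078 ] j [-0.21  0.31  2.    0.09  0.32 -1.74] T 3.62 F [ 0.3 -0.2  0.3] w 0.0852 0.0
tilt 0.505 ty [ 0.123  0.992 -0.016] tz [ 0.478 -0.074 -0.875]
rotvec [0.017 0.003 0.003]
d cm [11.08 -0.17 -3.9 ]
```

Request:
step_arm --steps '[{"xyz": [0,0,-1.3],"twist": [0.008,0,0],"jaw": 8.5},{"xyz": [0,-0.1,-1.3],"twist": [0.008,0,0],"jaw": 8.5},{"xyz": [0,-0.1,-1.3],"twist": [0,0,0],"jaw": 8.5},{"xyz": [1.8,0,0],"twist": [0,0,0],"jaw": 8.5},{"xyz": [1.8,0,0],"twist": [0,0,0],"jaw": 8.5},{"xyz": [1.8,0,0],"twist": [0,0,0],"jaw": 8.5},{"xyz": [1.8,0,0],"twist": [0,0,0],"jaw": 8.5},{"xyz": [1.9,0,0],"twist": [0,0,0],"jaw": 8.5},{"xyz": [1.9,0,0],"twist": [0,0,0],"jaw": 8.5},{"xyz": [0,0,0],"twist": [0,0,0],"jaw": 8.5},{"xyz": [0,0,0],"twist": [0,0,0],"jaw": 8.5}]'

```text
time_s: 4.53
position: [0.6563, -0.0734, 0.0383]
ee_rot: [[-0.87, 0.12, 0.478], [0.105, 0.993, -0.058], [-0.481, -0.0, -0.877]]
ft_force: [-0.0, -1.0, -0.9]
grip_width: 0.0852
grasp_force: 0.0
```

```bash
python3 -c "
from h import *
st(.5,-.12,[.657,-.0735,.039])
snap('wrist','w3.png'); a=snap('top','t3.png')
print(w2px('wrist',[.648,-.0735,.055]))"
```

```text
p [ 0.6563 -0.0734  0.0383] j [-0.18  0.57  1.71  0.08  0.35 -1.69] T 4.53 F [-0.  -1.  -0.9] w 0.0852 0.0
tilt 0.502 ty [ 0.12   0.993 -0.   ] tz [ 0.478 -0.058 -0.877]
rotvec [0.001 0.002 0.001]
d cm [ 0.07 -0.01  0.07]
[316.01894512 286.48659763]
```

View pics/w3.png

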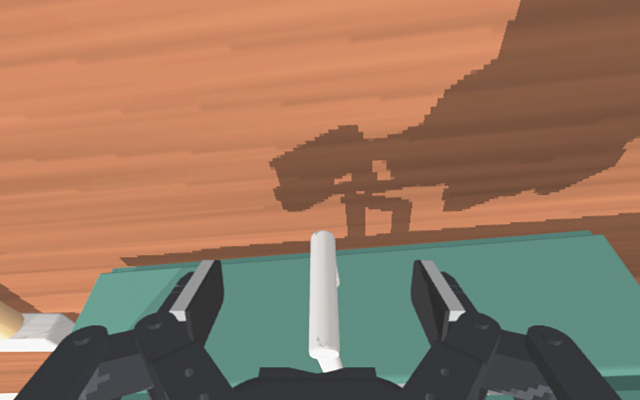

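Request:
step_arm --squeeze 50 --steps '[{"xyz": [0,0,0],"twist": [0,0,0],"jaw": 0},{"xyz": [0,0,0],"twist": [0,0,0],"jaw": 0},{"xyz": [0,0,0],"twist": [0,0,0],"jaw": 0},{"xyz": [0,0,0],"twist": [0,0,0],"jaw": 0},{"xyz": [0,0,0],"twist": [0,0,0],"jaw": 0},{"xyz": [0,0,0],"twist": [0,0,0],"jaw": 0},{"xyz": [0,0,0],"twist": [0,0,0],"jaw": 0},{"xyz": [0,0,0],"twist": [0,0,0],"jaw": 0},{"xyz": [0,0,0],"twist": [0,0,0],"jaw": 0},{"xyz": [0,0,0],"twist": [0,0,0],"jaw": 0}]'

```text
time_s: 5.47
position: [0.6562, -0.0709, 0.0382]
ee_rot: [[-0.871, 0.119, 0.477], [0.104, 0.993, -0.056], [-0.48, 0.001, -0.877]]
ft_force: [-1.6, 20.8, 5.3]
grip_width: 0.0105
grasp_force: 49.8
```

Request:
step_arm --steps '[{"xyz": [0,0.3,0],"twist": [0,0,0],"jaw": 0},{"xyz": [-0.5,0,0],"twist": [0,0,0],"jaw": 0},{"xyz": [-1,-0.02,0],"twist": [0,0,0],"jaw": 0},{"xyz": [-1,-0.02,0],"twist": [0,0,0],"jaw": 0},{"xyz": [-1,-0.02,0],"twist": [0,0,0],"jaw": 0},{"xyz": [-1,-0.02,0],"twist": [0,0.01,0],"jaw": 0},{"xyz": [-1,-0.02,0],"twist": [0,0.02,0],"jaw": 0},{"xyz": [-1,-0.02,0],"twist": [0,0.02,0],"jaw": 0},{"xyz": [-1,-0.02,0],"twist": [0,0.02,0],"jaw": 0}]'

```text
time_s: 6.22
position: [0.5805, -0.0724, 0.0376]
ee_rot: [[-0.902, 0.122, 0.414], [0.107, 0.993, -0.059], [-0.418, -0.009, -0.908]]
ft_force: [4.0, -7.8, -9.2]
grip_width: 0.0105
grasp_force: 50.9
```

```bash
python3 -c "
from h import *
st()"
```

```text
p [ 0.5805 -0.0724  0.0376] j [-0.2   0.46  1.88  0.06  0.37 -1.7 ] T 6.22 F [ 4.  -7.8 -9.2] w 0.0105 50.9
tilt 0.431 ty [ 0.122  0.993 -0.009] tz [ 0.414 -0.059 -0.908]
```

Request:
step_arm --steps '[{"xyz": [-1,-0.02,0],"twist": [0,0.02,0],"jaw": 0},{"xyz": [-1,-0.02,0],"twist": [0,0.02,0],"jaw": 0},{"xyz": [-1,-0.02,0],"twist": [0,0.02,0],"jaw": 0},{"xyz": [-1,-0.02,0],"twist": [0,0.01,0],"jaw": 0},{"xyz": [-1,-0.02,0],"twist": [0,0,0],"jaw": 0},{"xyz": [-1,-0.02,0],"twist": [0,0,0],"jaw": 0},{"xyz": [-1,-0.02,0],"twist": [0,0,0],"jaw": 0},{"xyz": [-1,-0.02,0],"twist": [0,0,0],"jaw": 0},{"xyz": [-1,-0.02,0],"twist": [0,0,0],"jaw": 0},{"xyz": [-0.8,-0.02,0],"twist": [0,0,0],"jaw": 0},{"xyz": [-0.4,0,0],"twist": [0,0,0],"jaw": 0},{"xyz": [-0.4,0,0],"twist": [0,0,0],"jaw": 0}]'

```text
time_s: 7.22
position: [0.4743, -0.0746, 0.0373]
ee_rot: [[-0.929, 0.122, 0.349], [0.108, 0.992, -0.059], [-0.354, -0.017, -0.935]]
ft_force: [4.2, -16.4, -17.1]
grip_width: 0.0106
grasp_force: 51.8
```

Request:
step_arm --steps '[{"xyz": [-0.4,-0.15,-0.1],"twist": [0,0,0],"jaw": 0},{"xyz": [-0.4,-0.02,0],"twist": [0,0,0],"jaw": 0},{"xyz": [-0.3,0,0],"twist": [0,0,0],"jaw": 0},{"xyz": [-0.2,0,0],"twist": [0,0,0],"jaw": 0},{"xyz": [-0.2,0,0],"twist": [0,0,0],"jaw": 0}]'

```text
time_s: 7.63
position: [0.4604, -0.0751, 0.0372]
ee_rot: [[-0.929, 0.12, 0.351], [0.106, 0.993, -0.058], [-0.356, -0.017, -0.934]]
ft_force: [2.6, 3.6, -1.9]
grip_width: 0.0105
grasp_force: 52.8
```

Request:
step_arm --steps '[{"xyz": [-0.2,0,0],"twist": [0,0,0],"jaw": 0},{"xyz": [-0.2,0,0],"twist": [0,0,0],"jaw": 0},{"xyz": [-0.2,0,0],"twist": [0,0,0],"jaw": 0},{"xyz": [-0.1,0,0],"twist": [0,0,0],"jaw": 0},{"xyz": [0,0,0],"twist": [0,0,0],"jaw": 0}]'

```text
time_s: 8.05
position: [0.4545, -0.0752, 0.0374]
ee_rot: [[-0.928, 0.12, 0.353], [0.106, 0.993, -0.059], [-0.358, -0.017, -0.934]]
ft_force: [19.2, 7.9, -14.2]
grip_width: 0.0104
grasp_force: 49.4
```

Request:
step_arm --steps '[{"xyz": [-0.1,-0.05,0],"twist": [0,0,0],"jaw": 0},{"xyz": [0,0,0],"twist": [0,0,0],"jaw": 0},{"xyz": [0,0,0],"twist": [0,0,0],"jaw": 8.5},{"xyz": [0,0,0],"twist": [0,0,0],"jaw": 8.5},{"xyz": [0,0,0],"twist": [0,0,0],"jaw": 8.5},{"xyz": [0,0,0],"twist": [0,0,0],"jaw": 8.5},{"xyz": [0,0,0],"twist": [0,0,0],"jaw": 8.5},{"xyz": [0,0,0],"twist": [0,0,0],"jaw": 8.5},{"xyz": [-1,0,0.5],"twist": [0,0,0],"jaw": 8.5},{"xyz": [-2,0,1],"twist": [0,0,0],"jaw": 8.5},{"xyz": [-2,0,3],"twist": [0,0,0],"jaw": 8.5},{"xyz": [0,0,4],"twist": [0,0.05,0],"jaw": 8.5},{"xyz": [0,0,4],"twist": [0,0.05,0],"jaw": 8.5},{"xyz": [0,0,4],"twist": [0,0.05,0],"jaw": 8.5},{"xyz": [0,0,4],"twist": [0,0.05,0],"jaw": 8.5},{"xyz": [1,0,2],"twist": [0,0.05,0],"jaw": 8.5},{"xyz": [1,0,0],"twist": [0,0.05,0.05],"jaw": 8.5},{"xyz": [1,0,0],"twist": [0,0.05,0.05],"jaw": 8.5},{"xyz": [0,0,0],"twist": [0,0,0.04],"jaw": 8.5},{"xyz": [0,0,0],"twist": [0,0,0],"jaw": 8.5}]'

```text
time_s: 9.72
position: [0.4324, -0.0759, 0.2615]
ee_rot: [[-0.999, -0.035, 0.015], [-0.036, 0.998, -0.051], [-0.013, -0.052, -0.999]]
ft_force: [-0.1, -0.1, 0.5]
grip_width: 0.0847
grasp_force: 0.0
```

```bash
python3 -c "
from h import *
st(0,.021)
w=snap('wrist','w4.png'); a=snap('top','t4.png')
np.save('wcam.npy',np.array(cam('wrist'),dtype=object),allow_pickle=True)
b=cv2.resize(a[150:300,250:450,::-1],(640,480),interpolation=cv2.INTER_CUBIC)
cv2.imwrite('pics/z4.png',np.hstack([b[:, :],cv2.resize(w[:,:,::-1],(160,480))])[:, :640])"
```

```text
p [ 0.4324 -0.0759  0.2615] j [-0.23  0.01  1.78 -0.05  1.32 -1.83] T 9.72 F [-0.1 -0.1  0.5] w 0.0847 0.0
tilt 0.054 ty [-0.035  0.998 -0.052] tz [ 0.015 -0.051 -0.999]
rotvec [ 0.052  0.015 -0.014]Traceback (most recent call last):
  File "<string>", line 5, in <module>
    np.save('wcam.npy',np.array(cam('wrist'),dtype=object),allow_pickle=True)
                       ~~~~~~~~^^^^^^^^^^^^^^^^^^^^^^^^^^^
ValueError: could not broadcast input array from shape (3,3) into shape (3,)
```

View pics/w4.png

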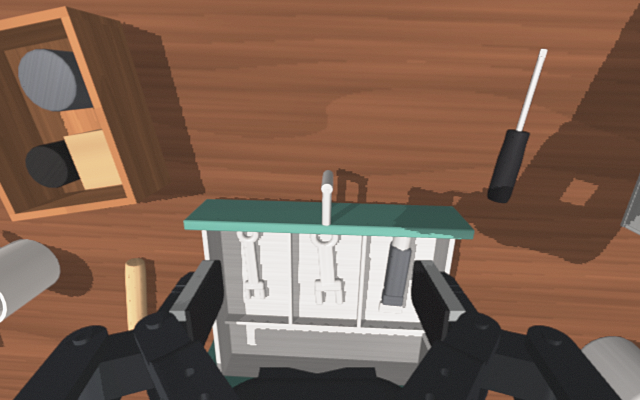

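```bash
python3 -c "
from h import *
for p in [(402,238),(400,246),(394,303),(327,230)]: print(p,px2w('wrist',p,.045))
print('bar top',px2w('wrist',(327,188),.083))
print('handle->floor mid', .4478+.04+.077+.003)"
```

```text
(402, 238) [0.52176731 0.01618009 0.045     ]
(400, 246) [0.53247775 0.01504619 0.045     ]
(394, 303) [0.61416478 0.01673196 0.045     ]
(327, 230) [ 0.51629222 -0.07304254  0.045     ]
bar top [ 0.45129679 -0.07482579  0.083     ]
handle->floor mid 0.5678
```

Request:
step_arm --steps '[{"xyz": [1.8,1.2,0],"twist": [0.013,0.004,0],"jaw": 8.5},{"xyz": [1.8,1.2,0],"twist": [0.013,0.004,0],"jaw": 8.5},{"xyz": [1.8,1.2,0],"twist": [0.013,0.004,0],"jaw": 8.5},{"xyz": [1.8,1.2,0],"twist": [0.013,0.004,0],"jaw": 8.5},{"xyz": [1.8,1.2,0],"twist": [0,0,-0.014],"jaw": 8.5},{"xyz": [1.8,1.2,0],"twist": [0,0,0],"jaw": 8.5},{"xyz": [1.8,1.0,0],"twist": [0,0,0],"jaw": 8.5},{"xyz": [1.7,1.0,0],"twist": [0,0,0],"jaw": 8.5},{"xyz": [0,0,-2],"twist": [0,0,0],"jaw": 8.5},{"xyz": [0,0,-2],"twist": [0,0,0],"jaw": 8.5},{"xyz": [0,0,0],"twist": [0,0,0],"jaw": 8.5},{"xyz": [0,0,0],"twist": [0,0,0],"jaw": 8.5}]'

```text
time_s: 10.82
position: [0.5746, 0.016, 0.2219]
ee_rot: [[-1.0, -0.018, -0.001], [-0.018, 1.0, 0.0], [0.001, 0.0, -1.0]]
ft_force: [-0.6, 0.2, 0.5]
grip_width: 0.0851
grasp_force: 0.0
```

```bash
python3 -c "
from h import *
st(0,.021)
w=snap('wrist','w5.png')
print('chisel pred',w2px('wrist',[.53,.016,.045]),w2px('wrist',[.61,.016,.045]))
a,b=[cv2.resize(i,None,fx=3,fy=3,interpolation=cv2.INTER_CUBIC) for i in (w[190:390,210:470,::-1],)*2]
cv2.imwrite('pics/z5.png',a)"
```

```text
p [0.5746 0.016  0.2219] j [-0.04  0.36  1.46  0.    1.32 -1.62] T 10.82 F [-0.6  0.2  0.5] w 0.0851 0.0
tilt 0.001 ty [-0.018  1.     0.   ] tz [-0.001  0.    -1.   ]
rotvec [-0.    -0.001  0.003]
chisel pred [318.25951019 126.09926458] [316.7680654  204.66750938]
```

View pics/z5.png

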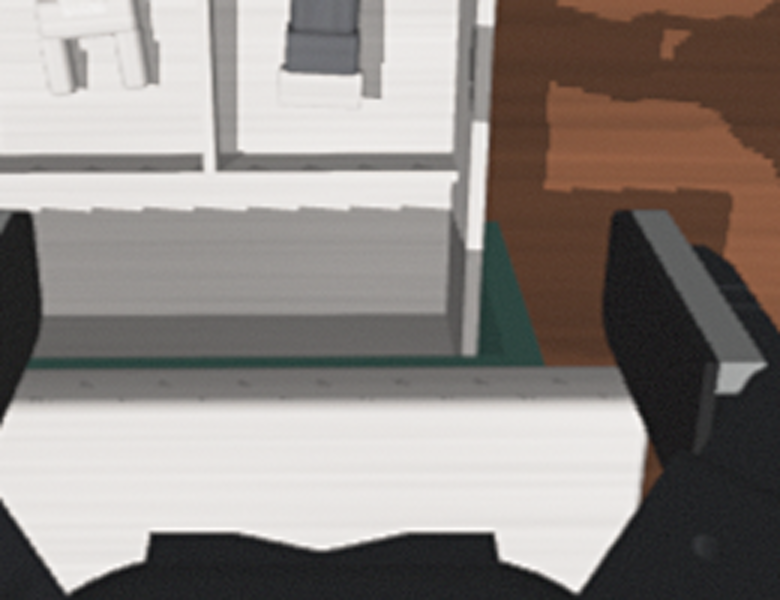

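```bash
python3 -c "
from h import *
im=cv2.imread('pics/w5.png').astype(int)
print('tip',px2w('wrist',(316.7,224.5),.03), 'shankend',px2w('wrist',(318,201),.045))
for p in [(303,205),(330.5,205),(283,230),(360,235)]: print(p,px2w('wrist',p,.03))
g=im.sum(2)//3
for v in range(100,216,5):
    m=np.where(g[v,285:350]<110)[0]; print(v,(285+m[0],285+m[-1],len(m)) if len(m) else None, g[v,290:346:4])
"
```

```text
tip [0.63883992 0.01643516 0.03      ] shankend [0.60595761 0.01719581 0.045     ]
(303, 205) [0.61617528 0.0012151  0.03      ]
(330.5, 205) [0.61564326 0.03094952 0.03      ]
(283, 230) [ 0.64614642 -0.02084637  0.03      ]
(360, 235) [0.6507168  0.06497261 0.03      ]
100 None [150 150 206 159 157 153 152 152 216 170 159 155 151 155]
105 None [167 166 166 164 163 164 163 162 161 160 160 160 157 158]
110 None [232 227 194 157 213 234 157 124 125 135 236 234 214 169]
115 None [233 232 232 231 231 185 207 230 235 220 176 142 149 230]
120 None [234 234 234 233 233 189 211 231 233 215 165 149 153 235]
125 None [229 229 229 229 229 178 214 232 229 213 157 152 151 233]
130 None [232 232 231 232 231 179 216 229 227 206 148 153 153 234]
135 (np.int64(310), np.int64(332), 15) [230 230 230 230 231  91 106 120 190 105  87 154 153 171]
140 (np.int64(310), np.int64(332), 4) [234 232 233 232 234 103 114 118 118 113 100 157 153 167]
145 (np.int64(309), np.int64(332), 5) [231 232 230 230 233 104 116 117 119 115  97 153 150 210]
150 (np.int64(309), np.int64(332), 6) [232 232 231 231 234 109 114 119
[... 545 characters left out ...]
234 230 230 230 207 115 111 114 112 113 110 154 152 235]
185 (np.int64(308), np.int64(329), 7) [232 230 229 229 194 112 109 114 108 112 127 153 157 232]
190 (np.int64(308), np.int64(329), 6) [236 232 233 233 196 111 111 114 109 110 131 152 214 229]
195 (np.int64(307), np.int64(328), 8) [233 229 230 230 185 113 111 116 109 106 145 152 214 229]
200 (np.int64(306), np.int64(329), 24) [233 231 231 231  76  90  92  98  96  94 139 154 217 232]
205 (np.int64(328), np.int64(329), 2) [234 230 231 233 110 116 115 114 116 115 138 156 218 233]
210 (np.int64(328), np.int64(328), 1) [232 229 230 233 110 115 115 112 113 115 145 154 217 231]
215 None [234 232 232 222 232 230 229 219 213 203 194 152 235 231]
```

```bash
python3 -c "
from h import *
a=px2w('wrist',(321,137),.045);b=px2w('wrist',(317.7,197),.045);print(a,b,'yaw',np.arctan2(*(b-a)[[1,0]]))
for p in [(308.5,165),(331.5,165)]: print(px2w('wrist',p,.045))"
```

```text
[0.54032598 0.01884572 0.045     ] [0.60161337 0.01680575 0.045     ] yaw -0.03327310151476045
[0.56821712 0.00704923 0.045     ]
[0.56780808 0.02987023 0.045     ]
```

Request:
step_arm --steps '[{"xyz": [-0.25,0.1,0],"twist": [0,0,-0.026],"jaw": 4.5},{"xyz": [-0.25,0.1,0],"twist": [0,0,-0.025],"jaw": 4.5},{"xyz": [0,0,-2],"twist": [0,0,0],"jaw": 4.5},{"xyz": [0,0,-2],"twist": [0,0,0],"jaw": 4.5},{"xyz": [0,0,-2],"twist": [0,0,0],"jaw": 4.5},{"xyz": [0,0,-2],"twist": [0,0,0],"jaw": 4.5},{"xyz": [0,0,-2],"twist": [0,0,0],"jaw": 4.5},{"xyz": [0,0,-2],"twist": [0,0,0],"jaw": 4.5},{"xyz": [0,0,0],"twist": [0,0,0],"jaw": 4.5},{"xyz": [0,0,0],"twist": [0,0,0],"jaw": 4.5}]'

```text
time_s: 11.7
position: [0.5704, 0.018, 0.103]
ee_rot: [[-0.999, 0.032, 0.0], [0.032, 0.999, 0.0], [-0.0, 0.0, -1.0]]
ft_force: [0.1, 1.0, 0.4]
grip_width: 0.045
grasp_force: 0.0
```

```bash
python3 -c "
from h import *
st(0,-.033,[.570,.018,.0245])"
```

```text
p [0.5704 0.018  0.103 ] j [-0.03  0.48  1.59  0.    1.07 -1.57] T 11.7 F [0.1 1.  0.4] w 0.045 0.0
tilt 0.001 ty [0.032 0.999 0.   ] tz [ 0.  0. -1.]
rotvec [-0.     0.    -0.001]
d cm [-0.04  0.   -7.85]
```

Request:
step_arm --squeeze 60 --steps '[{"xyz": [0,0,-1.5],"twist": [0,0,0],"jaw": 4.5},{"xyz": [0,0,-1.5],"twist": [0,0,0],"jaw": 4.5},{"xyz": [0,0,-1.5],"twist": [0,0,0],"jaw": 4.5},{"xyz": [0,0,-1.5],"twist": [0,0,0],"jaw": 4.5},{"xyz": [0,0,-1],"twist": [0,0,0],"jaw": 4.5},{"xyz": [0,0,-0.5],"twist": [0,0,0],"jaw": 4.5},{"xyz": [0,0,-0.3],"twist": [0,0,0],"jaw": 4.5},{"xyz": [0,0,0],"twist": [0,0,0],"jaw": 4.5}]'

```text
time_s: 12.37
position: [0.5705, 0.0181, 0.0245]
ee_rot: [[-0.999, 0.032, 0.001], [0.032, 0.999, 0.0], [-0.001, 0.0, -1.0]]
ft_force: [-1.3, 0.9, -0.4]
grip_width: 0.0449
grasp_force: 0.0
```

Request:
step_arm --squeeze 60 --steps '[{"xyz": [0,0,0],"twist": [0,0,0],"jaw": 0},{"xyz": [0,0,0],"twist": [0,0,0],"jaw": 0},{"xyz": [0,0,0],"twist": [0,0,0],"jaw": 0},{"xyz": [0,0,0],"twist": [0,0,0],"jaw": 0},{"xyz": [0,0,0],"twist": [0,0,0],"jaw": 0},{"xyz": [0,0,0],"twist": [0,0,0],"jaw": 0},{"xyz": [0,0,0],"twist": [0,0,0],"jaw": 0}]'

```text
time_s: 12.95
position: [0.5708, 0.0181, 0.0251]
ee_rot: [[-0.999, 0.032, 0.002], [0.032, 0.999, 0.0], [-0.002, 0.0, -1.0]]
ft_force: [-1.5, 0.4, 5.6]
grip_width: 0.0227
grasp_force: 59.9
```

Request:
step_arm --squeeze 80 --steps '[{"xyz": [0,0,0.3],"twist": [0,0,0],"jaw": 0},{"xyz": [0,0,0.5],"twist": [0,0,0],"jaw": 0},{"xyz": [0,0,1],"twist": [0,0,0],"jaw": 0},{"xyz": [0,0,1],"twist": [0,0,0],"jaw": 0},{"xyz": [0,0,1.2],"twist": [0,0,0],"jaw": 0},{"xyz": [0,0,1.5],"twist": [0,0,0],"jaw": 0},{"xyz": [0,0,1.5],"twist": [0,0,0],"jaw": 0},{"xyz": [0,0,1.5],"twist": [0,0,0],"jaw": 0},{"xyz": [0,0,1.5],"twist": [0,0,0],"jaw": 0},{"xyz": [0,0,1.5],"twist": [0,0,0],"jaw": 0},{"xyz": [0,0,1],"twist": [0,0,0],"jaw": 0},{"xyz": [0,0,1],"twist": [0,0,0],"jaw": 0},{"xyz": [0,0,0],"twist": [0,0,0],"jaw": 0}]'

```text
time_s: 14.03
position: [0.5708, 0.0181, 0.1613]
ee_rot: [[-0.999, 0.032, 0.003], [0.032, 0.999, 0.0], [-0.003, 0.0, -1.0]]
ft_force: [-0.1, -0.4, -3.9]
grip_width: 0.0222
grasp_force: 78.7
```

```bash
python3 -c "
from h import *
st(0,-.033,[.405,.367,.16])
w=snap('wrist','w6.png'); a=snap('top','t6.png')
cv2.imwrite('pics/z6.png',np.vstack([w[:,:,::-1][60:400],a[100:360,:,::-1]]))"
```

```text
p [0.5708 0.0181 0.1613] j [-0.03  0.41  1.54  0.    1.19 -1.57] T 14.03 F [-0.1 -0.4 -3.9] w 0.0222 78.7
tilt 0.003 ty [0.032 0.999 0.   ] tz [ 0.003  0.    -1.   ]
rotvec [-0.     0.003 -0.001]
d cm [-16.58  34.89  -0.13]
```

View pics/z6.png

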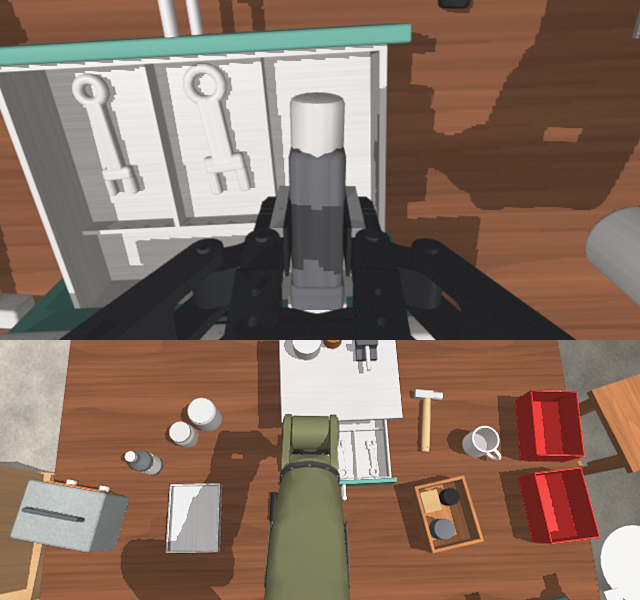

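Request:
step_arm --steps '[{"xyz": [-0.4,0.8,0],"twist": [0,0,0],"jaw": 0},{"xyz": [-0.8,1.7,0],"twist": [0,0,0],"jaw": 0},{"xyz": [-0.9,1.9,0],"twist": [0,0,0],"jaw": 0},{"xyz": [-0.9,1.9,0],"twist": [0,0,0],"jaw": 0},{"xyz": [-0.9,1.9,0],"twist": [0,0,0],"jaw": 0},{"xyz": [-0.9,1.9,0],"twist": [0,0,0],"jaw": 0},{"xyz": [-0.9,1.9,0],"twist": [0,0,0],"jaw": 0},{"xyz": [-0.9,1.9,0],"twist": [0,0,0],"jaw": 0},{"xyz": [-0.9,1.9,0],"twist": [0,0,0],"jaw": 0},{"xyz": [-0.9,1.9,0],"twist": [0,0,0],"jaw": 0},{"xyz": [-0.9,1.9,0],"twist": [0,0,0],"jaw": 0},{"xyz": [-0.9,1.9,0],"twist": [0,0,0],"jaw": 0},{"xyz": [-0.9,1.9,0],"twist": [0,0,0],"jaw": 0},{"xyz": [-0.9,1.9,0],"twist": [0,0,0],"jaw": 0},{"xyz": [-0.9,1.9,0],"twist": [0,0,0],"jaw": 0},{"xyz": [-0.9,1.9,0],"twist": [0,0,0],"jaw": 0},{"xyz": [-0.9,1.9,0],"twist": [0,0,0],"jaw": 0},{"xyz": [-0.9,1.9,0],"twist": [0,0,0],"jaw": 0},{"xyz": [-0.6,1.3,0],"twist": [0,0,0],"jaw": 0},{"xyz": [-0.4,0.8,0],"twist": [0,0,0],"jaw": 0}]'

```text
time_s: 15.8
position: [0.4026, 0.3694, 0.158]
ee_rot: [[-1.0, 0.03, -0.001], [0.03, 1.0, -0.0], [0.001, -0.001, -1.0]]
ft_force: [-0.6, 0.6, -4.6]
grip_width: 0.0227
grasp_force: 78.9
```

```bash
python3 -c "
from h import *
st(0,-.033,[.404,.367,.009])"
```

```text
p [0.4026 0.3694 0.158 ] j [ 0.68  0.36  1.61  0.    1.16 -0.87] T 15.8 F [-0.6  0.6 -4.6] w 0.0227 78.9
tilt 0.002 ty [ 0.03   1.    -0.001] tz [-0.001 -0.    -1.   ]
rotvec [ 0.    -0.001 -0.003]
d cm [  0.14  -0.24 -14.9 ]
```

Request:
step_arm --steps '[{"xyz": [0,0,-0.8],"twist": [0,0,0],"jaw": 0},{"xyz": [0,0,-1.5],"twist": [0,0,0],"jaw": 0},{"xyz": [0,0,-1.5],"twist": [0,0,0],"jaw": 0},{"xyz": [0,0,-1.5],"twist": [0,0,0],"jaw": 0},{"xyz": [0,0,-1.5],"twist": [0,0,0],"jaw": 0},{"xyz": [0,0,-1.5],"twist": [0,0,0],"jaw": 0},{"xyz": [0,0,-1.5],"twist": [0,0,0],"jaw": 0},{"xyz": [0,0,-1.2],"twist": [0,0,0],"jaw": 0},{"xyz": [0,0,-1.0],"twist": [0,0,0],"jaw": 0},{"xyz": [0,0,-1.0],"twist": [0,0,0],"jaw": 0},{"xyz": [0,0,-0.8],"twist": [0,0,0],"jaw": 0},{"xyz": [0,0,-0.5],"twist": [0,0,0],"jaw": 0},{"xyz": [0,0,-0.3],"twist": [0,0,0],"jaw": 0},{"xyz": [0,0,0],"twist": [0,0,0],"jaw": 0},{"xyz": [0,0,0],"twist": [0,0,0],"jaw": 0}]'

```text
time_s: 17.05
position: [0.4043, 0.3683, 0.0132]
ee_rot: [[-0.999, 0.032, 0.0], [0.032, 0.999, 0.001], [-0.0, 0.001, -1.0]]
ft_force: [-0.2, 0.2, -4.7]
grip_width: 0.0221
grasp_force: 79.0
```

Request:
step_arm --steps '[{"xyz": [0,0,-0.2],"twist": [0,0,0],"jaw": 0},{"xyz": [0,0,-0.1],"twist": [0,0,0],"jaw": 0},{"xyz": [0,0,-0.1],"twist": [0,0,0],"jaw": 0},{"xyz": [0,0,-0.1],"twist": [0,0,0],"jaw": 0},{"xyz": [0,0,0],"twist": [0,0,0],"jaw": 0}]'

```text
time_s: 17.47
position: [0.4042, 0.3682, 0.0082]
ee_rot: [[-0.999, 0.032, 0.0], [0.032, 0.999, 0.001], [-0.0, 0.001, -1.0]]
ft_force: [-1.0, -0.5, -0.5]
grip_width: 0.0224
grasp_force: 79.2
```

Request:
step_arm --squeeze 20 --steps '[{"xyz": [0,0,-0.05],"twist": [0,0,0],"jaw": 0},{"xyz": [0,0,0],"twist": [0,0,0],"jaw": 0},{"xyz": [0,0,0],"twist": [0,0,0],"jaw": 3},{"xyz": [0,0,0],"twist": [0,0,0],"jaw": 4},{"xyz": [0,0,0],"twist": [0,0,0],"jaw": 5},{"xyz": [0,0,0],"twist": [0,0,0],"jaw": 5.5},{"xyz": [0,0,0],"twist": [0,0,0],"jaw": 5.5},{"xyz": [0,0,0],"twist": [0,0,0],"jaw": 5.5},{"xyz": [0,0,1],"twist": [0,0,0],"jaw": 5.5},{"xyz": [0,0,2],"twist": [0,0,0],"jaw": 5.5},{"xyz": [0,0,3],"twist": [0,0,0],"jaw": 5.5},{"xyz": [0,0,3],"twist": [0,0,0],"jaw": 5.5},{"xyz": [0,0,3],"twist": [0,0,0],"jaw": 5.5},{"xyz": [-1,0,3],"twist": [0,0,0],"jaw": 5.5},{"xyz": [-2,0,2],"twist": [0,0,0],"jaw": 5.5},{"xyz": [-2,0,1],"twist": [0,0,0],"jaw": 5.5},{"xyz": [-2,0,0],"twist": [0,0,0],"jaw": 5.5},{"xyz": [0,0,0],"twist": [0,0,0],"jaw": 5.5},{"xyz": [0,0,0],"twist": [0,0,0],"jaw": 5.5}]'

```text
time_s: 19.05
position: [0.3337, 0.3683, 0.1884]
ee_rot: [[-1.0, 0.031, 0.001], [0.031, 1.0, 0.001], [-0.001, 0.001, -1.0]]
ft_force: [0.4, 0.2, 0.1]
grip_width: 0.0552
grasp_force: 0.0
```

```bash
python3 -c "
from h import *
st()
w=snap('wrist','w7.png'); a=snap('top','t7.png')
cv2.imwrite('pics/z7.png',np.vstack([w[:,:,::-1][:330],a[100:360,:,::-1]]))"
```

```text
p [0.3337 0.3683 0.1884] j [ 0.76  0.22  1.72  0.    1.2  -0.78] T 19.05 F [0.4 0.2 0.1] w 0.0552 0.0
tilt 0.001 ty [0.031 1.    0.001] tz [ 0.001  0.001 -1.   ]
```

View pics/z7.png

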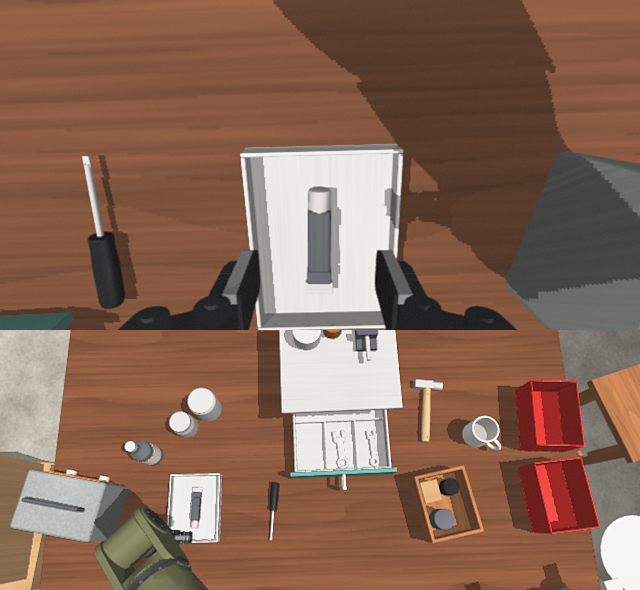

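The last picture shows the chisel flat in the middle of the tray, around pixel (319,240) in the wrist view. The drawer is fully out with both spanners in it, and the other things on the bench have not moved.

```bash
python3 -c "
from station import job
print(job.job_done())"
```

```text
the job is handed in; nothing more can be done
None
```

The chisel is lying flat in the tray, the drawer is out at its stop with both spanners still in it, and the job is handed in after about 19 of the 58 s; no verdict came back.

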